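Pack the nail kit: buffers in, lid on, tubs stacked on top

ROBOT

A 6-joint arm with a two-finger parallel gripper is mounted at the origin on the work surface. World frame = base frame: x ahead of the robot, y to its left, z up, the work surface at z = 0. Lengths are in m, angles in degrees, forces in N, time in s.
With the tool pointing down it reaches from about 0.4 to 0.825 m from the base axis. Payload 7 kg.
Tool frame: the origin (TCP) lies between the finger pads; the fingertips stand 25 mm ahead of it and the grasp point (between the pads) lies 6 mm ahead of it; z points along the fingers, y is the line along which they close (so a half turn about z gives the same grasp; the last joint's range is limited). The gripper opens to 85 mm and grips with 20 to 120 N. Pads are 22 mm wide; open, the fingers measure 114 mm over their backs; the gripper's body (76 mm by 85 mm) begins 54 mm behind the grasp point. The pads swing forward as they close: fully open they stand 13 mm farther back than shut.
Start: joints at [83.256, 20.546, 0.682, 0, -70.136, -16.507], TCP at [0.266, 0.62, 0.256] pointing down, gripper open.
Joint ranges: [-176.03, 176.03], [-82.01, 121.73], [-58.28, 71.71], [-173.87, 95.51], [-174.79, -0.11], [-173.66, 173.66]. Speed limits (degrees/s): [136.94, 136.94, 172.46, 180, 180, 180].

INTERFACE

Orientations are given as a 3x3 rotation matrix whose columns are the frame's x, y, z axes.
In Python, from station import bot gives the robot as it stands.
- The arm moves only by the tool play_rows, never from a script. Its argument "increments" is text: rows parted by semicolons, each of 7 numbers parted by spaces: the opening, from 0 (shut) to 1 (fully open), then the shift along the tool's x, y, z in units of 25 mm (1.0 is 25 mm), then the turn, a rotation vector about the tool's x, y, z in rad. A call has 1 to 20 rows; each row shifts and turns the commanded pose from where the row before left it, along the tool's axes as they then stand; what a row does not reach is not made up. A row lasts 1/8 s, in which the tool goes at most 62.5 mm and 10.7 degrees, less where a joint would pass 70% of its speed; a pose out of reach is approached as far as the arm can. A call is refused whole if a number of a shift passes 1 or a number of a turn 0.188, either way. A call with a gripper value outside its range is refused whole. The fingers move at their own pace and stop on an object; "force" is the grip in N (left out, the last holds). Time passes only in rows, so rows that do not move let the fingers close. It gives the time, the measured TCP pose, the force and the opening at its end, in the units of the state.
- bot.observe(): the state, without advancing time (a new reading comes with each control period).
- bot.camera(name): name is "scene" or "top"; returns the picture (480x640x3 uint8, red, green, blue); there is no depth.
- bot.get_calibration(name): a dict with "fx", "fy", "cx", "cy" (pixels), "world_from_camera" (4x4, takes a point from camera to world coordinates). Camera axes: x right, y down, z forward; pixel columns grow to the right and rows downward; lengths in m; the calibration is good to about 2 mm. A picture is of the moment at which its call begins. get_calibration takes no time and is no camera call.
- bot.finish_job(): hands the job in, once; it reports no verdict.
Trained networks look in the newest picture that a camera, given by its name, has taken for a name from the list of things; names that differ only in an ending like _2 or _b are one class to them, and where a whole thing is asked for, a point or a joint stands for the part that bears it (a point fixed in the world has none). Each returns a list of dicts, best first, with "conf" (0 to 1); they miss things now and then, are a little off and sometimes report something else, mostly with a low value. They report only what shows in the picture. A call takes as long as a camera call.
- bot.recognise(camera, thing): "rect" ([centre column, centre row, width, height] in pixels, round what is visible of it).
- bot.place_of(camera, thing): "uv" ([column, row] in pixels: a listed point, or the origin of a listed thing).
The state is a dict: "t": time; "qpos": joint angles; "qvel": joint speeds; "tau": joint torques, N m; "tool_pos": TCP position; "tool_rot": TCP orientation; "force": force on the tool from outside, world axes, zero at the start; "wrist_torque": the same for the moment, N m; "gripper_width": finger opening in m.
Only numpy, scipy, OpenCV 4.12 (cv2) and the standard library are available. Lean on these libraries where they do the work, as an engineer would, in place of code of your own. Each camera call takes 0.05 s, during which the arm holds its last target. There are 200 camera calls.

TASK

Pack up the nail kit: lay all the buffer blocks in the open carry box and put its lid on, fully down all round. Then stack all the lidded tubs on that lid, in its two nests, with every tub's corner feet dropped right into the recesses of the lid below it and no stack more than two tubs high. Leave the hand cream and the mug standing where they are.

Things in the scene. Friction and masses are not known exactly. Their poses are not given: they have to be found in the camera images.
- box: open white carry box, fixed to the sill, outside 124 (x) x 200 (y) x 50 mm high, walls and floor 4 mm. Origin at the centre of its underside, z up. Inside 116 x 192 mm.
- lid: loose lid of the carry box, 0.17 kg, lying right way up on the sill. Plate 124 (x) x 200 (y) mm, from z 9 to 15 mm; below it a stepped locating plug, 110 x 186 mm, then 102 x 178 mm at the bottom. Origin: centre of the plug's underside, z up. Fits the box either way round; seated, the plate rests on the rim and this origin is 41 mm above the box's.
- lid_grip (a point): centre of the grip ridge in the middle of the lid's top: ridge 70 mm long along lid x, 12 mm wide in y, z 15 to 52 mm; this point is at lid z 42 mm, where fingertips 20 mm lower just clear the nests
- nest_a (a point): centre of the lid's nest at lid y +62 mm, level with its recess floors (lid z 15 mm). Four 17 mm square corner recesses at x +-40, y +-18 mm from here, 6 mm deep (pattern around them at lid z 21 mm), take the feet of a tub whose long side lies along lid x; axes as the lid
- nest_b (a point): the same nest at lid y -62 mm, on the other side of the ridge
- tub1: lidded tub, all alike, white, 104 (x) x 60 (y) x 52 mm high, 0.16 kg, flat sides. Origin: centre, at foot tips; z up. Round tapered corner feet at x +-40, y +-18 (8 mm across at the tip, 13 mm above; body starts 8 mm up). Its top has 17 mm square recesses, 6 deep, at the same x, y: a tub stacked on it sits 46 mm higher. May be absent (None from the start).
- tub2: lidded tub, all alike, white, 104 (x) x 60 (y) x 52 mm high, 0.16 kg, flat sides. Origin: centre, at foot tips; z up. Round tapered corner feet at x +-40, y +-18 (8 mm across at the tip, 13 mm above; body starts 8 mm up). Its top has 17 mm square recesses, 6 deep, at the same x, y: a tub stacked on it sits 46 mm higher. May be absent (None from the start).
- tub3: lidded tub, all alike, white, 104 (x) x 60 (y) x 52 mm high, 0.16 kg, flat sides. Origin: centre, at foot tips; z up. Round tapered corner feet at x +-40, y +-18 (8 mm across at the tip, 13 mm above; body starts 8 mm up). Its top has 17 mm square recesses, 6 deep, at the same x, y: a tub stacked on it sits 46 mm higher. May be absent (None from the start).
- tub4: lidded tub, all alike, white, 104 (x) x 60 (y) x 52 mm high, 0.16 kg, flat sides. Origin: centre, at foot tips; z up. Round tapered corner feet at x +-40, y +-18 (8 mm across at the tip, 13 mm above; body starts 8 mm up). Its top has 17 mm square recesses, 6 deep, at the same x, y: a tub stacked on it sits 46 mm higher. May be absent (None from the start).
- block1_center (a point): centre of a four-sided nail buffer block, a grey rectangular bar 95 (x, long axis) x 26 x 26 mm with pale sides, 0.03 kg, lying on the sill; any of its four long faces may be up. May be absent (None from the start).
- block2_center (a point): centre of a four-sided nail buffer block, a grey rectangular bar 95 (x, long axis) x 26 x 26 mm with pale sides, 0.03 kg, lying on the sill; any of its four long faces may be up. May be absent (None from the start).
- block3_center (a point): centre of a four-sided nail buffer block, a grey rectangular bar 95 (x, long axis) x 26 x 26 mm with pale sides, 0.03 kg, lying on the sill; any of its four long faces may be up. May be absent (None from the start).
- cream: bystander: white jar of hand cream, 68 mm across, 55 mm high, standing on the sill; origin under its centre
- mug: bystander: white mug, 80 mm across, 85 mm high, standing on the sill; origin under its centre

How it is judged:
By the outcome, as a careful person would: the job done as asked, in the order asked, and still so for the second after the job is handed in, with the robot touching nothing.
Of tub1, tub2, tub3, tub4 only 3 to 4 are there at a start; the rules pass over those that are not, and their reading is None.
Of block1, block2, block3 only 2 to 3 are there at a start; the rules pass over those that are not, and their reading is None.
At some moment in a run one of tub1, tub2, tub3, tub4, lid may be knocked a few centimetres aside while the robot is not near it.
Once in a run the grip may slacken for a moment while it holds something.
It also fails if it takes over 210 s, if anything falls off the work surface, if the arm or the gripper's body presses on something with over 40 N, if the wrist force passes 120 N, or if a joint passes its speed limit or range.

## Working session

There is one attempt and no reset: what is moved stays moved. The work goes in short steps, Python scripts to look and compute and a tool call to move; the robot and the scene stay as the last step left them, time stands still between calls to the robot, and variables do not carry over. Pictures are saved under pics/ and viewed, on a budget of 14 in all, crops included, one or two more only if the job needs it, and the job is handed in when it is done.

Besides the shell and the picture viewer there is one more tool, called after "Emit:" as name(argument=value, ...) on one line, values as JSON. play_rows: Moves the arm, as the interface text tells. Its arguments: {"type":"object","properties":{"increments":{"type":"string"},"force":{"type":"number"}},"required":["increments"]}

```bash
ls; mkdir -p pics; python3 - <<'E'
from station import bot
import cv2,numpy as np
s=bot.observe();print(s['t'],s['tool_pos'],np.round(s['tool_rot'],3).tolist(),s['gripper_width'])
for c in("scene","top"):
    im=bot.camera(c);cv2.imwrite(f"pics/{c}0.png",im[:,:,::-1])
    k=bot.get_calibration(c);print(c,k['fx'],k['fy'],k['cx'],k['cy'],np.round(k['world_from_camera'],4).tolist())
    for n in("box","lid","lid_grip","tub1","block1_center","cream","mug"):
        print(n,[(np.round(d['uv'],1).tolist(),round(d['conf'],2)) for d in bot.place_of(c,n)])
E
```

```text
pics
0.0 [0.26633124 0.6197526  0.25538048] [[0.919, -0.395, -0.0], [-0.395, -0.919, -0.002], [0.0, 0.002, -1.0]] 0.08564653518774253
scene 445.5611008313785 445.5611008313785 321.6085346597375 239.11561638813723 [[-0.5122, 0.4604, -0.725, 1.2655], [0.8586, 0.2958, -0.4187, 0.3845], [0.0217, -0.837, -0.5468, 0.5496], [0.0, 0.0, 0.0, 1.0]]
box [([343.2, 227.6], 0.97)]
lid [([244.1, 190.9], 0.83), ([522.6, 281.0], 0.37)]
lid_grip [([242.8, 175.4], 0.64)]
tub1 [([436.8, 299.6], 0.91), ([524.3, 281.6], 0.81), ([362.1, 295.5], 0.57)]
block1_center [([505.5, 318.0], 0.62)]
cream [([376.5, 347.3], 0.84), ([362.5, 295.9], 0.28)]
mug [([164.1, 226.1], 0.59)]
top 592.2479304763787 592.2479304763787 315.9426322936717 237.30155076355126 [[-0.0189, -0.9979, 0.0621, 0.5356], [-0.9997, 0.0198, 0.013, 0.0116], [-0.0142, -0.0618, -0.998, 1.2664], [0.0, 0.0, 0.0, 1.0]]
box [([338.1, 306.9], 0.71)]
lid [([484.2, 318.1], 0.97), ([459.4, 323.6], 0.37), ([152.1, 248.9], 0.2)]
lid_grip [([493.5, 320.0], 0.67)]
tub1 [([270.3, 214.1], 0.9), ([151.2, 319.6], 0.86)]
block1_center [([152.1, 246.3], 0.78), ([231.4, 165.9], 0.18)]
cream [([228.7, 169.4], 0.65)]
mug [([495.5, 197.1], 0.91)]
```

View pics/top0.png

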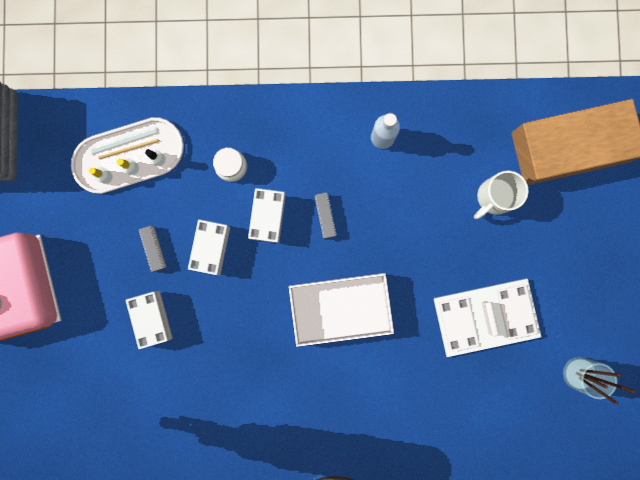

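View pics/scene0.png

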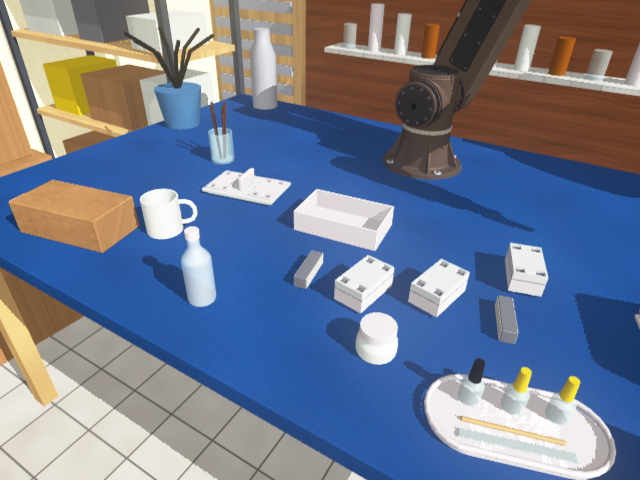

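Top view: tubs at about (267,215), (209,247) and (149,320). Blocks are at (152,248) and (325,215), the box at (341,310), the lid at (487,318), the cream at (230,164) and the mug at (502,193). The scene view agrees: 3 tubs and 2 blocks.

```bash
cat > h.py <<'E'
from station import bot
import cv2,numpy as np
from scipy.optimize import minimize
B=lambda x,y,z0,z1:np.array([[a*x/2,b*y/2,z] for a in(-1,1) for b in(-1,1) for z in(z0,z1)])
SH={'tub':[B(.104,.060,.008,.052)],'lid':[B(.124,.2,.009,.015),B(.07,.012,.015,.052)],
    'box':[B(.124,.2,0,.05)],'block':[B(.095,.026,0,.026)]}
C={c:bot.get_calibration(c) for c in('top','scene')}
def proj(c,P):
    k=C[c];T=np.linalg.inv(k['world_from_camera']);q=P@T[:3,:3].T+T[:3,3]
    return np.c_[k['fx']*q[:,0]/q[:,2]+k['cx'],k['fy']*q[:,1]/q[:,2]+k['cy']]
def unproj(c,uv,z):
    k=C[c];W=np.array(k['world_from_camera']);d=W[:3,:3]@[(uv[0]-k['cx'])/k['fx'],(uv[1]-k['cy'])/k['fy'],1]
    return (W[:3,3]+d*(z-W[2,3])/d[2])[:2]
def pts(P,p,z):
    a=np.radians(p[2]);R=np.array([[np.cos(a),-np.sin(a),0],[np.sin(a),np.cos(a),0],[0,0,1]])
    return P@R.T+[p[0],p[1],z]
def grab(c,save=None):
    im=bot.camera(c)
    if save: cv2.imwrite(save,im[:,:,::-1])
    f=im.astype(float);return np.clip((f[:,:,0]/(f[:,:,2]+1)-.35)/.4,0,1)
def sil(c,kind,p,z):
    m=np.zeros((480*4,640*4),np.uint8)
    for P in SH[kind]:
        h=cv2.convexHull(np.float32((proj(c,pts(P,p,z))+.5)*4-.5));cv2.fillConvexPoly(m,np.int32(np.round(h*16)),255,shift=4)
    return cv2.resize(m,(640,480),interpolation=cv2.INTER_AREA)/255.
def fit(M,kind,xy,yaw=0,z=0.,pad=8):
    """M: {cam:mask}; returns x,y,yaw(deg) and mean residual pixels"""
    best=None
    for y0 in ([yaw-15,yaw,yaw+15]):
        p=np.array([*xy,y0])
        for rnd in range(3):
            roi={c:cv2.dilate((sil(c,kind,p,z)>0).astype(np.uint8),np.ones((2*pad+1,)*2)) for c in M}
            f=lambda v:sum(np.sum(((sil(c,kind,v,z)-M[c])**2)*roi[c]) for c in M)
            s=1 if rnd==0 else .3
            r=minimize(f,p,method='Nelder-Mead',options=dict(initial_simplex=[p,p+[.01*s,0,0],p+[0,.01*s,0],p+[0,0,8*s]],xatol=1e-4,fatol=.05,maxiter=90));p=r.x
        if best is None or r.fun<best[1]: best=(p,r.fun)
    return best
def rel(x,y,yaw,z,s=None):
    """turn about tool z (rad) then shift in tool units from present to TCP target x,y,z with tool y axis at world angle yaw (mod 180)"""
    s=s or bot.observe();R=np.array(s['tool_rot']);a=np.degrees(np.arctan2(R[1,1],R[0,1]))
    d=(yaw-a+90)%180-90
    c_,s_=np.cos(np.radians(d)),np.sin(np.radians(d));Rn=np.array([[c_,-s_,0],[s_,c_,0],[0,0,1]])@R
    sh=Rn.T@(np.array([x,y,z])-s['tool_pos'])/.025
    print('turn z rad %.3f'%-np.radians(d),'shift units',np.round(sh,2),'q6 %.0f'%s['qpos'][5]);return sh
def st():
    s=bot.observe();print('t',s['t'],'pos',np.round(s['tool_pos'],4),'F',np.round(s['force'],1),'w',round(s['gripper_width'],4))
E
cat > m.py <<'E'
from h import *
M={c:grab(c) for c in('top','scene')}
for n,k,uv,z in[('tubA','tub',(267,215),.05),('tubB','tub',(209,247),.05),('tubC','tub',(149,320),.05),('blkA','block',(152,248),.02),('blkB','block',(325,215),.02),('box','box',(341,310),.05),('lid','lid',(484,318),.015)]:
    xy=unproj('top',uv,z)
    for cs in(['top'],['scene']):
        p,f=fit({c:M[c] for c in cs},k,xy);print(n,cs,np.round(p[:2]*1000,1),np.round(p[2],1),round(f,1))
print('cream',unproj('top',(230,164),.055),'mug',unproj('top',(502,193),.085))
E
time python3 m.py
```

```text
tubA ['top'] [660.3 130.3] -9.1 21.7
tubA ['scene'] [660.5 128.9] -10.0 250.3
tubB ['top'] [596.3 252.4] -12.3 21.6
tubB ['scene'] [596.9 250.9] -13.1 85.2
tubC ['top'] [448.7 378.9] 15.1 23.9
tubC ['scene'] [449.9 377.5] 15.2 76.6
blkA ['top'] [596.6 376.7] 16.8 10.7
blkA ['scene'] [596.8 375.2] 16.7 78.5
blkB ['top'] [660.1   8. ] 10.7 25.6
blkB ['scene'] [659.6   6.7] 10.4 7.8
box ['top'] [463.1 -20.3] 6.4 34.7
box ['scene'] [463.3 -21.2] 6.4 97.5
lid ['top'] [ 438.7 -326.7] 10.9 57.4
lid ['scene'] [ 441.5 -327.2] 10.7 91.5
cream [0.7664954  0.20232075] mug [ 0.69049054 -0.34665977]
real	0m24.422s
user	0m42.887s
sys	0m6.768s
```

```bash
python3 - <<'E'
from h import *
s=bot.observe();print(s['tool_pos']);rel(.5967,.376,106.8,.12)
E
```

```text
[0.26644976 0.62016089 0.25631674]
turn z rad -0.699 shift units [ 9.82 13.17  5.45] q6 -17
```

Emit:
play_rows(increments="0.7 0 0 0 0 0 -0.175; 0.7 0 0 0 0 0 -0.175; 0.7 0 0 0 0 0 -0.175; 0.7 0 0 0 0 0 -0.174; 0.7 0.7 0.94 0 0 0 0; 0.7 0.7 0.94 0 0 0 0; 0.7 0.7 0.94 0 0 0 0; 0.7 0.7 0.94 0 0 0 0; 0.7 0.7 0.94 0 0 0 0; 0.7 0.7 0.94 0 0 0 0; 0.7 0.7 0.94 0.5 0 0 0; 0.7 0.7 0.94 0.5 0 0 0; 0.7 0.7 0.94 0.8 0 0 0; 0.7 0.7 0.94 0.8 0 0 0; 0.7 0.7 0.94 0.8 0 0 0; 0.7 0.7 0.94 0.8 0 0 0; 0.7 0.7 0.94 0.8 0 0 0; 0.7 0.7 0.94 0.8 0 0 0", force=40)

```text
t: 3.15
tool_pos: [0.5969, 0.3754, 0.1107]
tool_rot: [[0.957, 0.289, 0.0], [0.289, -0.957, 0.0], [0.0, -0.0, -1.0]]
force: [0.1, 0.3, 0.2]
gripper_width: 0.0596
```

```bash
python3 -c "
from h import *
st();rel(.5967,.376,106.8,.030)"
```

```text
t 3.15 pos [0.5969 0.3754 0.1107] F [0.1 0.3 0.2] w 0.0596
turn z rad 0.000 shift units [-0.   -0.02  3.23] q6 59
```

Emit:
play_rows(increments="0.7 0 0 0.8 0 0 0; 0.7 0 0 0.8 0 0 0; 0.7 0 0 0.8 0 0 0; 0.7 0 0 0.8 0 0 0; 0.7 0 0 0 0 0 0; 0 0 0 0 0 0 0; 0 0 0 0 0 0 0; 0 0 0 0 0 0 0; 0 0 0 0 0 0 0; 0 0 0 0 0 0 0; 0 0 0 -0.5 0 0 0; 0 0 0 -1 0 0 0; 0 0 0 -1 0 0 0; 0 0 0 -1 0 0 0; 0 0 0 -1 0 0 0; 0 0 0 -0.5 0 0 0")

```text
t: 5.15
tool_pos: [0.5965, 0.3762, 0.1584]
tool_rot: [[0.957, 0.289, 0.002], [0.289, -0.957, 0.001], [0.002, -0.001, -1.0]]
force: [-0.7, 1.2, -0.2]
gripper_width: 0.0252
```

```bash
python3 -c "
from h import *
st();rel(.4582,.0239,96.4,.04)"
```

```text
t 5.15 pos [0.5965 0.3762 0.1584] F [-0.7  1.2 -0.2] w 0.0252
turn z rad 0.181 shift units [-7.08 13.39  4.71] q6 59
```

Emit:
play_rows(increments="0 0 0 0 0 0 0.09; 0 0 0 0 0 0 0.091; 0 -0.5 0.9 0 0 0 0; 0 -0.5 0.96 0 0 0 0; 0 -0.51 0.96 0 0 0 0; 0 -0.51 0.96 0 0 0 0; 0 -0.51 0.96 0 0 0 0; 0 -0.51 0.96 0 0 0 0; 0 -0.51 0.96 0 0 0 0; 0 -0.51 0.96 0 0 0 0; 0 -0.51 0.96 0 0 0 0; 0 -0.51 0.96 0 0 0 0; 0 -0.51 0.96 0 0 0 0; 0 -0.5 0.96 0 0 0 0; 0 -0.5 0.96 0 0 0 0; 0 -0.5 0.96 0 0 0 0; 0 0 0 0.5 0 0 0; 0 0 0 0.5 0 0 0; 0 0 0 0 0 0 0")

```text
t: 7.52
tool_pos: [0.4568, 0.0236, 0.13]
tool_rot: [[0.994, 0.112, -0.002], [0.112, -0.994, -0.001], [-0.002, 0.001, -1.0]]
force: [0.9, -0.2, 0.3]
gripper_width: 0.0253
```

```bash
python3 -c "
from h import *
st();rel(.4582,.0239,96.4,.036)"
```

```text
t 7.525 pos [0.4568 0.0236 0.13  ] F [ 0.9 -0.2  0.3] w 0.0253
turn z rad 0.001 shift units [ 0.07 -0.01  3.76] q6 69
```

Emit:
play_rows(increments="0 0.07 0 0.8 0 0 0; 0 0 0 0.8 0 0 0; 0 0 0 0.8 0 0 0; 0 0 0 0.8 0 0 0; 0 0 0 0.5 0 0 0; 0 0 0 0 0 0 0; 0.5 0 0 0 0 0 0; 0.5 0 0 0 0 0 0; 0.5 0 0 0 0 0 0; 0.5 0 0 0 0 0 0; 0.5 0 0 -0.5 0 0 0; 0.5 0 0 -1 0 0 0; 0.5 0 0 -1 0 0 0; 0.5 0 0 -1 0 0 0; 0.5 0 0 -0.7 0 0 0")

```text
t: 9.4
tool_pos: [0.4595, 0.0241, 0.1459]
tool_rot: [[0.994, 0.112, 0.002], [0.112, -0.994, 0.001], [0.002, -0.001, -1.0]]
force: [0.2, -0.3, -0.0]
gripper_width: 0.0428
```

```bash
python3 -c "
from h import *
st();p,f=fit({'scene':grab('scene')},'block',(.66,.0075),10);print(p,f);rel(.6600,.0075,100.6,.12)"
```

```text
t 9.4 pos [0.4595 0.0241 0.1459] F [ 0.2 -0.3 -0. ] w 0.0428
[6.59591283e-01 6.67937953e-03 1.04120965e+01] 6.901311418376449
turn z rad -0.072 shift units [7.72 2.13 1.15] q6 69
```

Emit:
play_rows(increments="0.6 0 0 0 0 0 -0.072; 0.7 0.96 0.27 0 0 0 0; 0.7 0.97 0.27 0 0 0 0; 0.7 0.97 0.27 0 0 0 0; 0.7 0.97 0.27 0 0 0 0; 0.7 0.97 0.27 0 0 0 0; 0.7 0.96 0.26 0 0 0 0; 0.7 0.96 0.26 0 0 0 0; 0.7 0.96 0.26 0 0 0 0; 0.7 0 0 0.5 0 0 0; 0.7 0 0 0.83 0 0 0; 0.7 0 0 0.83 0 0 0; 0.7 0 0 0.83 0 0 0; 0.7 0 0 0.83 0 0 0; 0.7 0 0 0.8 0 0 0; 0.7 0 0 0 0 0 0")

```text
t: 11.45
tool_pos: [0.6566, 0.0066, 0.0267]
tool_rot: [[0.983, 0.183, -0.004], [0.183, -0.983, -0.001], [-0.004, 0.0, -1.0]]
force: [-0.0, -0.7, 0.4]
gripper_width: 0.0599
```

```bash
python3 -c "
from h import *
st();rel(.6600,.0073,100.6,.03)"
```

```text
t 11.45 pos [0.6566 0.0066 0.0267] F [-0.  -0.7  0.4] w 0.0599
turn z rad -0.001 shift units [ 0.14 -0.   -0.13] q6 83
```

Emit:
play_rows(increments="0.7 0.12 0 -0.13 0 0 0; 0 0 0 0 0 0 0; 0 0 0 0 0 0 0; 0 0 0 0 0 0 0; 0 0 0 0 0 0 0; 0 0 0 0 0 0 0; 0 0 0 -0.5 0 0 0; 0 0 0 -1 0 0 0; 0 0 0 -1 0 0 0; 0 0 0 -1 0 0 0; 0 0 0 -0.5 0 0 0; 0 0 0 0 0 0 0")

```text
t: 12.95
tool_pos: [0.6619, 0.0076, 0.1326]
tool_rot: [[0.983, 0.183, 0.002], [0.183, -0.983, 0.001], [0.002, -0.0, -1.0]]
force: [-0.1, 0.3, -1.0]
gripper_width: 0.0252
```

```bash
python3 -c "
from h import *
st();rel(.4682,-.0655,96.4,.036)"
```

```text
t 12.95 pos [0.6619 0.0076 0.1326] F [-0.1  0.3 -1. ] w 0.0252
turn z rad 0.072 shift units [-8.03  2.04  3.85] q6 83
```

Emit:
play_rows(increments="0 0 0 0 0 0 0.072; 0 -0.8 0.2 0 0 0 0; 0 -0.9 0.23 0 0 0 0; 0 -0.9 0.23 0 0 0 0; 0 -0.9 0.23 0 0 0 0; 0 -0.9 0.23 0 0 0 0; 0 -0.9 0.23 0 0 0 0; 0 -0.9 0.23 0 0 0 0; 0 -0.9 0.23 0 0 0 0; 0 -0.9 0.23 0 0 0 0; 0 0 0 0 0 0 0; 0 0 0 0.5 0 0 0; 0 0 0 0.8 0 0 0")

```text
t: 14.58
tool_pos: [0.4694, -0.0653, 0.0982]
tool_rot: [[0.994, 0.112, 0.001], [0.112, -0.994, 0.0], [0.001, -0.0, -1.0]]
force: [-0.2, 0.5, -0.1]
gripper_width: 0.025
```

```bash
python3 -c "
from h import *
st();rel(.4682,-.0655,96.4,.036)"
```

```text
t 14.575 pos [ 0.4694 -0.0653  0.0982] F [-0.2  0.5 -0.1] w 0.025
turn z rad 0.001 shift units [-0.05  0.    2.49] q6 80
```

Emit:
play_rows(increments="0 -0.04 0 0.7 0 0 0; 0 0 0 0.7 0 0 0; 0 0 0 0.7 0 0 0; 0 0 0 0.4 0 0 0; 0 0 0 0 0 0 0; 0.5 0 0 0 0 0 0; 0.5 0 0 0 0 0 0; 0.5 0 0 0 0 0 0; 0.5 0 0 0 0 0 0; 0.5 0 0 -0.5 0 0 0; 0.5 0 0 -1 0 0 0; 0.5 0 0 -1 0 0 0; 0.5 0 0 -1 0 0 0; 0.5 0 0 -1 0 0 0; 0.7 0 0 -0.7 0 0 0; 0.7 0 0 0 0 0 0")

```text
t: 16.58
tool_pos: [0.4684, -0.0655, 0.1687]
tool_rot: [[0.994, 0.112, 0.004], [0.112, -0.994, 0.001], [0.004, -0.0, -1.0]]
force: [-0.4, -0.6, 0.3]
gripper_width: 0.0601
```

```bash
python3 -c "
from h import *
st();M={c:grab(c,'pics/%s1.png'%c) for c in('top','scene')}
for c in M:print(c,fit({c:M[c]},'lid',(.44,-.327),10))
rel(.440,-.327,100.8,.15)"
```

```text
t 16.575 pos [ 0.4684 -0.0655  0.1687] F [-0.4 -0.6  0.3] w 0.0601
top (array([ 0.43885255, -0.32677214, 10.93881546]), np.float64(159.02347741382655))
scene (array([ 0.44230501, -0.32733374, 10.45293847]), np.float64(94.61674738184055))
turn z rad -0.076 shift units [-3.03 10.06  0.67] q6 80
```

View pics/scene1.png

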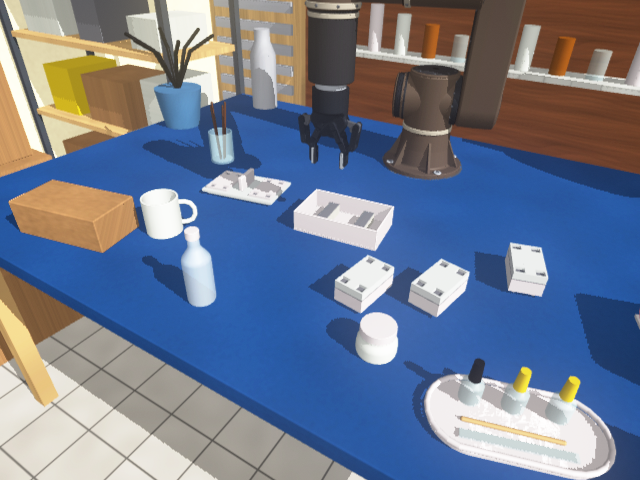

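Emit:
play_rows(increments="0.6 0 0 0 0 0 -0.076; 0.6 -0.27 0.9 0 0 0 0; 0.6 -0.28 0.92 0 0 0 0; 0.6 -0.28 0.92 0 0 0 0; 0.6 -0.28 0.92 0 0 0 0; 0.6 -0.28 0.92 0 0 0 0; 0.6 -0.28 0.92 0 0 0 0; 0.6 -0.27 0.91 0 0 0 0; 0.6 -0.27 0.91 0 0 0 0; 0.6 -0.27 0.91 0 0 0 0; 0.6 -0.27 0.91 0 0 0 0; 0.6 -0.27 0.91 0 0 0 0; 0.6 0 0 0.8 0 0 0; 0.6 0 0 0.9 0 0 0; 0.6 0 0 0.8 0 0 0; 0.6 0 0 0 0 0 0", force=70)

```text
t: 18.68
tool_pos: [0.4388, -0.3261, 0.1019]
tool_rot: [[0.982, 0.187, -0.005], [0.187, -0.982, 0.002], [-0.004, -0.002, -1.0]]
force: [0.0, 0.8, 0.8]
gripper_width: 0.0513
```

```bash
python3 -c "
from h import *
st();rel(.4405,-.327,100.7,.0485)"
```

```text
t 18.675 pos [ 0.4388 -0.3261  0.1019] F [0.  0.8 0.8] w 0.0513
turn z rad 0.001 shift units [0.07 0.05 2.14] q6 117
```

Emit:
play_rows(increments="0.6 0.07 0.05 0.6 0 0 0; 0.6 0 0 0.7 0 0 0; 0.6 0 0 0.6 0 0 0; 0.6 0 0 0.23 0 0 0; 0.6 0 0 0 0 0 0; 0 0 0 0 0 0 0; 0 0 0 0 0 0 0; 0 0 0 0 0 0 0; 0 0 0 0 0 0 0; 0 0 0 0 0 0 0; 0 0 0 0 0 0 0; 0 0 0 0 0 0 0")

```text
t: 20.18
tool_pos: [0.4428, -0.3277, 0.0515]
tool_rot: [[0.982, 0.187, 0.001], [0.187, -0.982, -0.0], [0.001, 0.001, -1.0]]
force: [-2.4, 0.9, 6.5]
gripper_width: 0.0112
```

Emit:
play_rows(increments="0 0 0 -0.3 0 0 0; 0 0 0 -0.6 0 0 0; 0 0 0 -0.8 0 0 0; 0 0 0 -0.8 0 0 0; 0 0 0 -0.8 0 0 0; 0 0 0 -0.7 0 0 0; 0 0 0 0 0 0 0")

```text
t: 21.05
tool_pos: [0.4432, -0.3278, 0.1529]
tool_rot: [[0.982, 0.187, 0.003], [0.187, -0.982, -0.001], [0.003, 0.002, -1.0]]
force: [0.5, -0.5, -1.2]
gripper_width: 0.0107
```

```bash
python3 -c "
from h import *
st();s=bot.observe();M=grab('scene','pics/scene2.png')
print(fit({'scene':M},'lid',s['tool_pos'][:2],10.7,z=s['tool_pos'][2]-.0485))
rel(.4632,-.0208,96.4,.15)"
```

```text
t 21.05 pos [ 0.4432 -0.3278  0.1529] F [ 0.5 -0.5 -1.2] w 0.0107
(array([ 0.44796397, -0.32443952,  9.62394494]), np.float64(584.5187702430783))
turn z rad 0.076 shift units [  2.19 -12.1    0.06] q6 117
```

View pics/scene2.png

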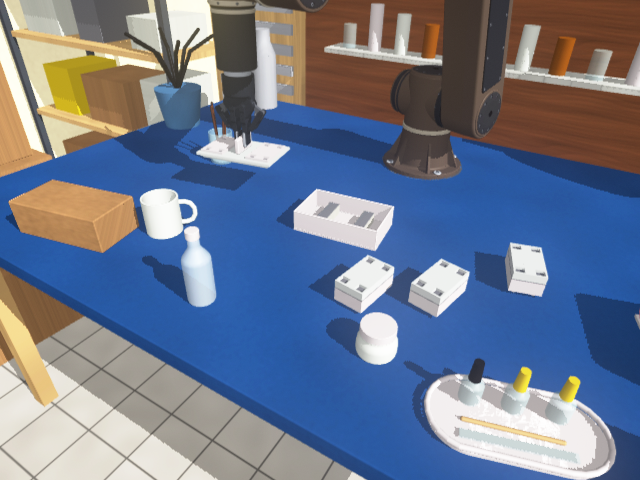

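Emit:
play_rows(increments="0 0 0 0 0 0 0.076; 0 0.14 -0.6 0 0 0 0; 0 0.15 -0.8 0 0 0 0; 0 0.15 -0.85 0 0 0 0; 0 0.15 -0.85 0 0 0 0; 0 0.15 -0.85 0 0 0 0; 0 0.15 -0.85 0 0 0 0; 0 0.15 -0.85 0 0 0 0; 0 0.15 -0.85 0 0 0 0; 0 0.15 -0.85 0 0 0 0; 0 0.15 -0.85 0 0 0 0; 0 0.15 -0.85 0 0 0 0; 0 0.15 -0.85 0 0 0 0; 0 0.15 -0.8 0 0 0 0; 0 0.15 -0.8 0 0 0 0; 0 0.1 -0.6 0 0 0 0; 0 0 0 0 0 0 0; 0 0 0 0 0 0 0")

```text
t: 23.35
tool_pos: [0.4626, -0.0209, 0.1506]
tool_rot: [[0.994, 0.113, -0.0], [0.113, -0.994, -0.0], [-0.001, 0.0, -1.0]]
force: [-0.5, -0.5, -1.2]
gripper_width: 0.0109
```

```bash
python3 -c "
from h import *
st();s=bot.observe();print(np.round(s['tool_rot'],3).tolist());z=s['tool_pos'][2]-.0515
M={c:grab(c,'pics/%s3.png'%c) for c in('top','scene')}
for c in M:
  print(c,fit({c:M[c]},'lid',s['tool_pos'][:2],6.4,z=z,pad=4))
rel(.4632,-.0208,96.4,.15)
out=[]
for c,(x0,y0) in dict(top=(240,220),scene=(230,120)).items():
  im=cv2.imread('pics/%s3.png'%c)
  im=cv2.resize(im[y0:y0+150,x0:x0+200],None,fx=4,fy=4,interpolation=cv2.INTER_CUBIC)
  P=pts(SH['lid'][0],[s['tool_pos'][0]-.0025,s['tool_pos'][1],6.4],z)
  h=cv2.convexHull(np.float32((proj(c,P)-[x0,y0]+.5)*4));cv2.polylines(im,[np.int32(h)],True,(0,0,255),1)
  out.append(im[:,:800])
cv2.imwrite('pics/c3.png',cv2.resize(np.hstack(out),(800,300)) )
cv2.imwrite('pics/c3s.png',out[1])
"
```

```text
t 23.35 pos [ 0.4626 -0.0209  0.1506] F [-0.5 -0.5 -1.2] w 0.0109
[[0.994, 0.113, -0.0], [0.113, -0.994, -0.0], [-0.001, 0.0, -1.0]]
top (array([ 0.45847187, -0.02003396,  6.66061574]), np.float64(967.5937402694133))
scene (array([ 0.46390435, -0.02036552,  5.8845728 ]), np.float64(664.1110084026755))
turn z rad 0.000 shift units [ 0.02 -0.01  0.03] q6 75
```

View pics/c3s.png

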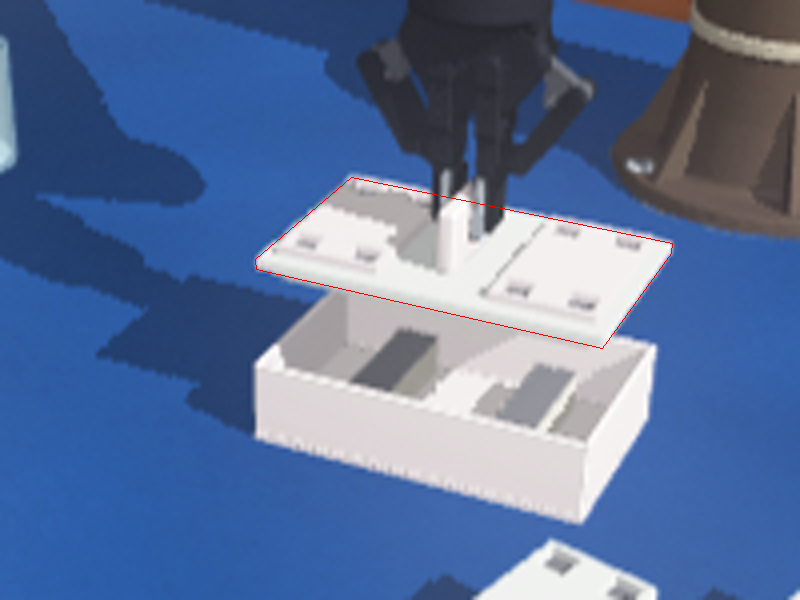

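The overlay shows the held lid level and matching the model, about 2.5 mm toward -x in the hand. I'll correct for that and lower it.

Emit:
play_rows(increments="0 0.12 0 0 0 0 0; 0 0 0 0.5 0 0 0; 0 0 0 0.6 0 0 0; 0 0 0 0.5 0 0 0; 0 0 0 0.2 0 0 0; 0 0 0 0.2 0 0 0; 0 0 0 0.1 0 0 0; 0 0 0 0.1 0 0 0; 0 0 0 0.06 0 0 0; 0 0 0 0 0 0 0; 0 0 0 0 0 0 0")

```text
t: 24.82
tool_pos: [0.466, -0.0204, 0.0944]
tool_rot: [[0.994, 0.112, 0.0], [0.112, -0.994, 0.0], [0.0, -0.0, -1.0]]
force: [0.3, -0.2, -2.0]
gripper_width: 0.0107
```

```bash
python3 -c "
from h import *
st();s=bot.observe();print(s['wrist_torque']);M={c:grab(c,'pics/%s4.png'%c) for c in('scene',)}"
```

```text
t 24.825 pos [ 0.466  -0.0204  0.0944] F [ 0.3 -0.2 -2. ] w 0.0107
[-0.05020022 -0.02896488 -0.02188821]
```

Emit:
play_rows(increments="0 0 0 0.05 0 0 0; 0 0 0 0.05 0 0 0; 0 0 0 0.05 0 0 0; 0 0 0 0.03 0 0 0; 0 0 0 0 0 0 0; 0 0 0 0 0 0 0")

```text
t: 25.62
tool_pos: [0.466, -0.0204, 0.0924]
tool_rot: [[0.994, 0.113, 0.001], [0.113, -0.994, -0.0], [0.001, 0.0, -1.0]]
force: [-14.6, 4.5, 35.9]
gripper_width: 0.0107
```

Emit:
play_rows(increments="0 0 0 -0.1 0 0 0; 0.4 0 0 -0.02 0 0 0; 0.4 0 0 0 0 0 0; 0.4 0 0 0 0 0 0; 0.4 0 0 0 0 0 0; 0.4 0 0 -0.5 0 0 0; 0.4 0 0 -1 0 0 0; 0.4 0 0 -1 0 0 0; 0.4 0 0 -1 0 0 0; 0.4 0 0 -1 0 0 0; 0.4 -0.5 0 -0.5 0 0 0; 0.4 -0.5 0 0 0 0 0")

```text
t: 27.12
tool_pos: [0.4402, -0.0233, 0.2184]
tool_rot: [[0.994, 0.112, 0.001], [0.112, -0.994, 0.001], [0.001, -0.001, -1.0]]
force: [0.7, -0.4, -0.5]
gripper_width: 0.0343
```

```bash
python3 -c "
from h import *
st()
M={c:grab(c,'pics/%s5.png'%c) for c in('top','scene')}
for z in(.038,.041,.044,.047):
  for c in ['scene']: print(c,z,fit({c:M[c]},'lid',(.463,-.02),6.4,z=z,pad=4))
out=[]
c='scene';x0,y0=260,150
im=cv2.imread('pics/scene5.png')
im=cv2.resize(im[y0:y0+120,x0:x0+160],None,fx=5,fy=5,interpolation=cv2.INTER_CUBIC)
cv2.imwrite('pics/c5.png',im)"
```

```text
t 27.125 pos [ 0.4402 -0.0233  0.2184] F [ 0.7 -0.4 -0.5] w 0.0343
scene 0.038 (array([ 5.10118763e-01, -1.03797107e-03,  1.81622793e+01]), np.float64(978.5059691966788))
scene 0.041 (array([5.07214727e-01, 4.74121737e-04, 1.54538365e+01]), np.float64(956.6218836828272))
scene 0.044 (array([ 5.02218490e-01, -1.52017097e-03,  1.10999388e+01]), np.float64(944.2556190234407))
scene 0.047 (array([5.13507029e-01, 2.45874361e-03, 1.34085308e+01]), np.float64(881.2154880114971))
```

View pics/c5.png

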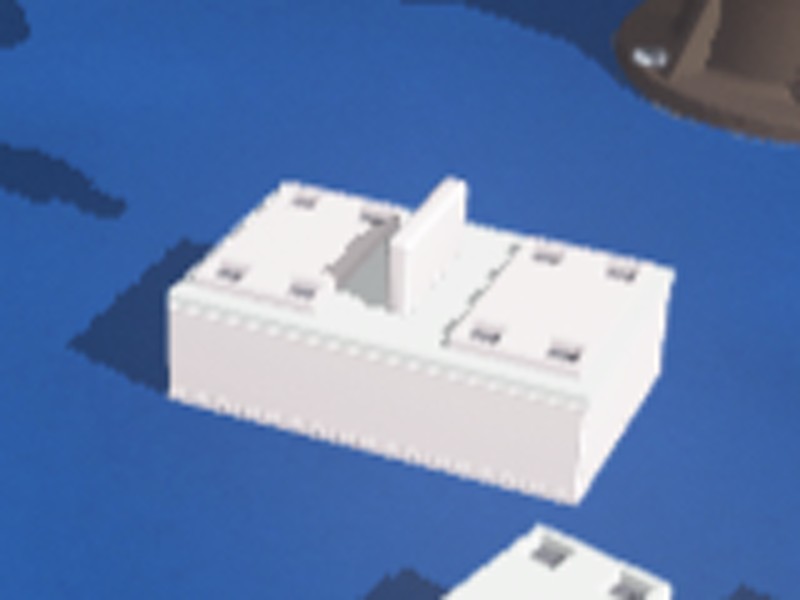

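The lid sits flush on the box. Next I'll pick up tubA and check the nest positions.

```bash
cat >> h.py <<'E'
SH['closed']=[B(.124,.2,0,.056),B(.07,.012,.056,.093)]
def recess(c,img,p,z,yo=(62,-62)):
    """shift (px) between predicted recess centres and dark spots; p lid pose, z recess-floor height+3mm"""
    g=cv2.cvtColor(img,cv2.COLOR_BGR2GRAY).astype(float);R=[]
    for o in yo:
        P=pts(np.array([[a*.04,o/1000+b*.018,0] for a in(-1,1) for b in(-1,1)]),p,z);
        for q,w in zip(proj(c,P),P):
            u,v=np.int32(np.round(q));S=g[v-6:v+7,u-6:u+7];W=np.clip(np.percentile(S,75)-25-S,0,None)
            if W.sum()<50: continue
            yy,xx=np.mgrid[v-6:v+7,u-6:u+7];R.append((o,np.round(((W*xx).sum()/W.sum()-q[0],(W*yy).sum()/W.sum()-q[1]),1).tolist()))
    return R
E
python3 -c "
from h import *
im=cv2.imread('pics/scene5.png')
for r in recess('scene',im,(.4635,-.0204,6.4),.059):print(r)
f=im.astype(float);M=np.clip((f[:,:,2]/(f[:,:,0]+1)-.35)/.4,0,1)
print(fit({'scene':M},'closed',(.463,-.0205),6.4,pad=4))
i0=cv2.imread('pics/scene0.png')
# calibration of the dark-spot offset on a tub of known pose
p=(.6604,.1296,-9.5)
for r in recess('scene',i0,p,.049,(0,)):print('tubA',r)
st()
M={'scene':grab('scene')};print(fit(M,'tub',p[:2],-9.5))
rel(.6604,.1296,80.5,.04)"
```

```text
(62, [1.7, -4.3])
(62, [1.2, -4.5])
(62, [-0.5, -0.8])
(62, [0.7, -0.4])
(-62, [0.2, -4.3])
(-62, [1.6, -1.3])
(-62, [-4.0, -3.7])
(-62, [1.4, -1.3])
(array([ 0.46315003, -0.02124244,  6.17237436]), np.float64(61.299023054757285))
tubA (0, [1.1, -3.5])
tubA (0, [1.4, -2.1])
tubA (0, [-1.8, -1.0])
tubA (0, [-0.6, 0.9])
t 27.225 pos [ 0.4389 -0.0236  0.2173] F [-0.3 -0.8 -0. ] w 0.0341
(array([ 0.66050094,  0.12890649, -9.96462525]), np.float64(245.0607746217909))
turn z rad 0.278 shift units [ 7.7  -7.5   7.09] q6 74
```

Emit:
play_rows(increments="0.9 0 0 0 0 0 0.139; 0.95 0 0 0 0 0 0.139; 0.95 0.77 -0.75 0 0 0 0; 0.95 0.77 -0.75 0 0 0 0; 0.95 0.77 -0.75 0 0 0 0; 0.95 0.77 -0.75 0 0 0 0; 0.95 0.77 -0.75 0 0 0 0; 0.95 0.77 -0.75 0 0 0 0; 0.95 0.77 -0.75 0 0 0 0; 0.95 0.77 -0.75 0 0 0 0; 0.95 0.77 -0.75 0.5 0 0 0; 0.95 0.77 -0.75 0.8 0 0 0; 0.95 0 0 0.9 0 0 0; 0.95 0 0 0.9 0 0 0; 0.95 0 0 0.8 0 0 0; 0.95 0 0 0 0 0 0")

```text
t: 29.28
tool_pos: [0.6605, 0.1293, 0.1172]
tool_rot: [[0.986, -0.165, -0.005], [-0.165, -0.986, -0.002], [-0.004, 0.003, -1.0]]
force: [-0.0, -0.8, 0.2]
gripper_width: 0.0814
```

```bash
python3 -c "
from h import *
st();rel(.6604,.1296,80.4,.04)"
```

```text
t 29.275 pos [0.6605 0.1293 0.1172] F [-0.  -0.8  0.2] w 0.0814
turn z rad 0.002 shift units [ 0.01 -0.02  3.09] q6 53
```

Emit:
play_rows(increments="0.95 0 0 0.7 0 0 0; 0.95 0 0 0.8 0 0 0; 0.95 0 0 0.8 0 0 0; 0.95 0 0 0.6 0 0 0; 0.95 0 0 0.15 0 0 0; 0.95 0 0 0 0 0 0; 0 0 0 0 0 0 0; 0 0 0 0 0 0 0; 0 0 0 0 0 0 0; 0 0 0 0 0 0 0; 0 0 0 0 0 0 0", force=70)

```text
t: 30.65
tool_pos: [0.6626, 0.1302, 0.0453]
tool_rot: [[0.986, -0.165, 0.002], [-0.165, -0.986, 0.001], [0.002, -0.001, -1.0]]
force: [-0.3, 0.6, 5.4]
gripper_width: 0.0591
```

```bash
python3 -c "
from h import *
st()"
```

```text
t 30.65 pos [0.6626 0.1302 0.0453] F [-0.3  0.6  5.4] w 0.0591
```

Emit:
play_rows(increments="0 0 0 -0.4 0 0 0; 0 0 0 -0.8 0 0 0; 0 0 0 -1 0 0 0; 0 0 0 -1 0 0 0; 0 0 0 -1 0 0 0; 0 0 0 -0.8 0 0 0; 0 0 0 0 0 0 0")

```text
t: 31.52
tool_pos: [0.6625, 0.1302, 0.171]
tool_rot: [[0.986, -0.165, 0.003], [-0.165, -0.986, 0.001], [0.003, -0.002, -1.0]]
force: [-1.1, -0.1, -2.6]
gripper_width: 0.0589
```

```bash
python3 -c "
from h import *
st();rel(.4701,-.0824,96.3,.16)"
```

```text
t 31.525 pos [0.6625 0.1302 0.171 ] F [-1.1 -0.1 -2.6] w 0.0589
turn z rad -0.276 shift units [-8.58  7.61  0.4 ] q6 53
```

Emit:
play_rows(increments="0 0 0 0 0 0 -0.138; 0 0 0 0 0 0 -0.138; 0 -0.5 0.45 0 0 0 0; 0 -0.8 0.71 0 0 0 0; 0 -0.8 0.71 0 0 0 0; 0 -0.8 0.71 0 0 0 0; 0 -0.8 0.71 0 0 0 0; 0 -0.8 0.71 0 0 0 0; 0 -0.8 0.71 0 0 0 0; 0 -0.8 0.71 0 0 0 0; 0 -0.8 0.71 0 0 0 0; 0 -0.8 0.71 0 0 0 0; 0 -0.8 0.72 0 0 0 0; 0 0 0 0 0 0 0; 0 0 0 0.5 0 0 0; 0 0 0 0.5 0 0 0; 0 0 0 0.5 0 0 0; 0 0 0 0 0 0 0; 0 0 0 0 0 0 0")

```text
t: 33.9
tool_pos: [0.4717, -0.0812, 0.1315]
tool_rot: [[0.994, 0.11, -0.0], [0.11, -0.994, -0.0], [-0.0, 0.0, -1.0]]
force: [-0.3, 0.1, -1.7]
gripper_width: 0.0587
```

```bash
python3 -c "
from h import *
st();rel(.4721,-.0823,96.3,.1013)
s=bot.observe();p=s['tool_pos'];z=p[2]-.0453
M={'scene':grab('scene','pics/scene6.png')}
print(fit(M,'tub',p[:2],6.3,z=z,pad=3))
c='scene';x0,y0=230,120
im=cv2.imread('pics/scene6.png')
im=cv2.resize(im[y0:y0+150,x0:x0+200],None,fx=4,fy=4,interpolation=cv2.INTER_CUBIC)
def dr(P,col):
  h=cv2.convexHull(np.float32((proj(c,P)-[x0,y0]+.5)*4));cv2.polylines(im,[np.int32(h)],True,col,1)
dr(pts(SH['tub'][0],[p[0]-.002,p[1],6.3],z),(0,0,255))
for o in(.062,-.062):
  for a in(-1,1):
    for b in(-1,1):
      q=B(.017,.017,0,0.0001)+[a*.04,o+b*.018,0];dr(pts(q,(.4633,-.0208,6.3),.062),(0,200,0))
cv2.imwrite('pics/c6.png',im)
"
```

```text
t 33.9 pos [ 0.4717 -0.0812  0.1315] F [-0.3  0.1 -1.7] w 0.0587
turn z rad 0.001 shift units [0.01 0.05 1.21] q6 82
(array([ 0.47000354, -0.08096217,  6.07686092]), np.float64(275.330753991059))
```

View pics/c6.png

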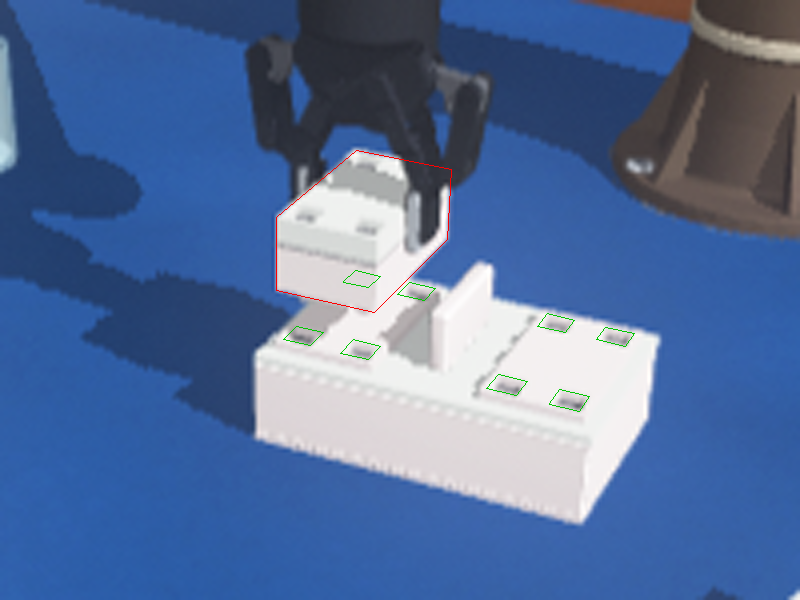

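Tub and recess overlays match the picture well. Lowering.

Emit:
play_rows(increments="0 0 0.05 0.3 0 0 0; 0 0 0 0.3 0 0 0; 0 0 0 0.2 0 0 0; 0 0 0 0.15 0 0 0; 0 0 0 0.1 0 0 0; 0 0 0 0.08 0 0 0; 0 0 0 0.06 0 0 0; 0 0 0 0 0 0 0; 0 0 0 0 0 0 0")

```text
t: 35.08
tool_pos: [0.4716, -0.0826, 0.1019]
tool_rot: [[0.994, 0.11, 0.0], [0.11, -0.994, 0.0], [0.0, 0.0, -1.0]]
force: [0.1, 0.5, -2.0]
gripper_width: 0.0591
```

Emit:
play_rows(increments="0 0 0 0.04 0 0 0; 0 0 0 0.04 0 0 0; 0 0 0 0.03 0 0 0; 0 0 0 0 0 0 0; 0 0 0 0 0 0 0")

```text
t: 35.7
tool_pos: [0.4718, -0.0825, 0.1011]
tool_rot: [[0.994, 0.111, 0.001], [0.111, -0.994, -0.0], [0.001, 0.0, -1.0]]
force: [-10.1, 3.5, 24.9]
gripper_width: 0.059
```

Emit:
play_rows(increments="0 0 0 -0.1 0 0 0; 0.82 0 0 0 0 0 0; 0.82 0 0 0 0 0 0; 0.82 0 0 0 0 0 0; 0.82 0 0 -0.3 0 0 0; 0.82 0 0 -0.7 0 0 0; 0.82 0 0 -1 0 0 0; 0.82 0 0 -1 0 0 0; 0.82 0 0 -1 0 0 0; 0.82 0 0 -0.5 0 0 0; 0.82 0 0 0 0 0 0")

```text
t: 37.08
tool_pos: [0.4719, -0.0825, 0.2147]
tool_rot: [[0.994, 0.11, 0.002], [0.11, -0.994, 0.0], [0.002, -0.0, -1.0]]
force: [0.5, -0.1, -1.2]
gripper_width: 0.0701
```

```bash
python3 -c "
from h import *
st();M={'scene':grab('scene','pics/scene7.png'),'top':grab('top','pics/top7.png')}
for c in M:
  print(c,fit({c:M[c]},'tub',(.5965,.2517),-12.7))
  print(c,fit({c:M[c]},'tub',(.449,.378),15))
rel(.5965,.2517,77.3,.12)"
```

```text
t 37.075 pos [ 0.4719 -0.0825  0.2147] F [ 0.5 -0.1 -1.2] w 0.0701
scene (array([  0.59676917,   0.25107144, -12.95668432]), np.float64(42.185663741433444))
scene (array([ 0.4229313 ,  0.41359057, 21.42869599]), np.float64(19.141000057667068))
top (array([  0.5962726 ,   0.25235555, -12.32652515]), np.float64(23.10559544661779))
top (array([ 0.42181022,  0.41483017, 20.94856263]), np.float64(24.889905345302726))
turn z rad 0.332 shift units [  1.96 -14.15   3.73] q6 83
```

View pics/scene7.png

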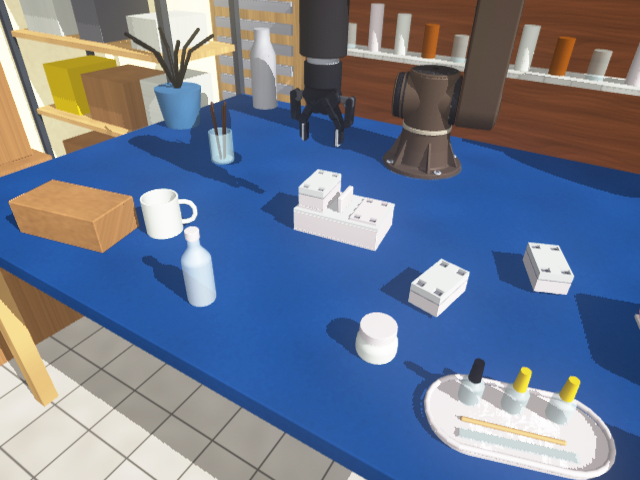

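TubA is seated. TubC has been knocked to (.422,.414). TubB is unmoved, so it goes next.

Emit:
play_rows(increments="0.95 0 0 0 0 0 0.166; 0.95 0 0 0 0 0 0.166; 0.95 0.12 -0.88 0 0 0 0; 0.95 0.12 -0.88 0 0 0 0; 0.95 0.12 -0.88 0 0 0 0; 0.95 0.12 -0.88 0 0 0 0; 0.95 0.12 -0.88 0 0 0 0; 0.95 0.12 -0.88 0 0 0 0; 0.95 0.12 -0.88 0 0 0 0; 0.95 0.12 -0.88 0 0 0 0; 0.95 0.12 -0.89 0 0 0 0; 0.95 0.13 -0.89 0 0 0 0; 0.95 0.13 -0.89 0 0 0 0; 0.95 0.13 -0.89 0.5 0 0 0; 0.95 0.12 -0.89 0.8 0 0 0; 0.95 0.12 -0.89 0.8 0 0 0; 0.95 0.12 -0.89 0.8 0 0 0; 0.95 0.12 -0.88 0.8 0 0 0; 0.95 0 0 0 0 0 0")

```text
t: 39.55
tool_pos: [0.5962, 0.2528, 0.1183]
tool_rot: [[0.976, -0.219, -0.004], [-0.219, -0.976, -0.003], [-0.003, 0.003, -1.0]]
force: [-0.1, -0.7, 0.8]
gripper_width: 0.0811
```

```bash
python3 -c "
from h import *
st();rel(.5965,.2517,77.3,.041)"
```

```text
t 39.55 pos [0.5962 0.2528 0.1183] F [-0.1 -0.7  0.8] w 0.0811
turn z rad 0.001 shift units [0.03 0.03 3.09] q6 37
```

Emit:
play_rows(increments="0.95 0 0.03 0.7 0 0 0; 0.95 0 0 0.8 0 0 0; 0.95 0 0 0.8 0 0 0; 0.95 0 0 0.6 0 0 0; 0.95 0 0 0.15 0 0 0; 0.95 0 0 0 0 0 0; 0 0 0 0 0 0 0; 0 0 0 0 0 0 0; 0 0 0 0 0 0 0; 0 0 0 0 0 0 0; 0 0 0 0 0 0 0")

```text
t: 40.92
tool_pos: [0.5974, 0.2515, 0.0465]
tool_rot: [[0.976, -0.22, 0.002], [-0.22, -0.976, 0.001], [0.001, -0.001, -1.0]]
force: [-1.3, 0.6, 6.2]
gripper_width: 0.0588
```

Emit:
play_rows(increments="0 0 0 -0.4 0 0 0; 0 0 0 -0.8 0 0 0; 0 0 0 -1 0 0 0; 0 0 0 -1 0 0 0; 0 0 0 -1 0 0 0; 0 0 0 -0.8 0 0 0; 0 0 0 0 0 0 0")

```text
t: 41.8
tool_pos: [0.5973, 0.2515, 0.1721]
tool_rot: [[0.975, -0.22, 0.002], [-0.22, -0.975, 0.002], [0.002, -0.002, -1.0]]
force: [-0.6, 1.3, -2.6]
gripper_width: 0.0588
```

```bash
python3 -c "
from h import *
st();rel(.4565+.0015,.0408,96.3,.16)"
```

```text
t 41.8 pos [0.5973 0.2515 0.1721] F [-0.6  1.3 -2.6] w 0.0588
turn z rad -0.332 shift units [-6.46  7.77  0.45] q6 37
```

Emit:
play_rows(increments="0 0 0 0 0 0 -0.166; 0 0 0 0 0 0 -0.166; 0 -0.46 0.57 0 0 0 0; 0 -0.6 0.72 0 0 0 0; 0 -0.6 0.72 0 0 0 0; 0 -0.6 0.72 0 0 0 0; 0 -0.6 0.72 0 0 0 0; 0 -0.6 0.72 0 0 0 0; 0 -0.6 0.72 0 0 0 0; 0 -0.6 0.72 0 0 0 0; 0 -0.6 0.72 0 0 0 0; 0 -0.6 0.72 0 0 0 0; 0 -0.6 0.72 0 0 0 0; 0 0 0 0 0 0 0; 0 0 0 0.5 0 0 0; 0 0 0 0.5 0 0 0; 0 0 0 0.5 0 0 0; 0 0 0 0 0 0 0; 0 0 0 0 0 0 0")

```text
t: 44.18
tool_pos: [0.4578, 0.0404, 0.1327]
tool_rot: [[0.994, 0.11, -0.0], [0.11, -0.994, -0.0], [-0.0, 0.0, -1.0]]
force: [1.3, 0.4, -1.9]
gripper_width: 0.0589
```

```bash
python3 -c "
from h import *
st();rel(.4574,.0408,96.3,.1025)
s=bot.observe();p=s['tool_pos'];z=p[2]-.0465
M={'scene':grab('scene','pics/scene8.png')}
print(fit(M,'tub',p[:2],6.3,z=z,pad=3))"
```

```text
t 44.175 pos [0.4578 0.0404 0.1327] F [ 1.3  0.4 -1.9] w 0.0589
turn z rad 0.001 shift units [-0.01 -0.02  1.21] q6 67
(array([ 0.50261774,  0.04635112, -4.3002177 ]), np.float64(438.35418531141676))
```

Emit:
play_rows(increments="0 -0.01 -0.02 0.3 0 0 0; 0 0 0 0.3 0 0 0; 0 0 0 0.2 0 0 0; 0 0 0 0.15 0 0 0; 0 0 0 0.1 0 0 0; 0 0 0 0.08 0 0 0; 0 0 0 0.06 0 0 0; 0 0 0 0.04 0 0 0; 0 0 0 0.04 0 0 0; 0 0 0 0.03 0 0 0; 0 0 0 0 0 0 0; 0 0 0 0 0 0 0")

```text
t: 45.72
tool_pos: [0.4574, 0.0407, 0.1023]
tool_rot: [[0.994, 0.111, 0.001], [0.111, -0.994, 0.0], [0.001, 0.0, -1.0]]
force: [-10.6, 0.7, 26.1]
gripper_width: 0.0588
```

Emit:
play_rows(increments="0 0 0 -0.1 0 0 0; 0.82 0 0 0 0 0 0; 0.82 0 0 0 0 0 0; 0.82 0 0 0 0 0 0; 0.82 0 0 -0.3 0 0 0; 0.82 0 0 -0.7 0 0 0; 0.82 0 0 -1 0 0 0; 0.82 0 0 -1 0 0 0; 0.82 0 0 -1 0 0 0; 0.82 0 0 -0.5 0 0 0; 0.82 0 0 0 0 0 0")

```text
t: 47.1
tool_pos: [0.4576, 0.0409, 0.2159]
tool_rot: [[0.994, 0.11, 0.001], [0.11, -0.994, 0.001], [0.002, -0.001, -1.0]]
force: [-0.1, -0.8, 0.2]
gripper_width: 0.0699
```

```bash
python3 -c "
from h import *
st();M={'scene':grab('scene','pics/scene9.png'),'top':grab('top','pics/top9.png')}
for c in M:
  print(c,fit({c:M[c]},'tub',(.4224,.4142),21.2))
rel(.4224,.4142,111.2,.12)"
```

```text
t 47.1 pos [0.4576 0.0409 0.2159] F [-0.1 -0.8  0.2] w 0.0699
scene (array([ 0.42278418,  0.41352584, 21.21112673]), np.float64(18.629549530452323))
top (array([ 0.42175119,  0.4147152 , 21.34899449]), np.float64(25.215218985643936))
turn z rad -0.260 shift units [  4.12 -14.43   3.78] q6 67
```

Emit:
play_rows(increments="0.95 0 0 0 0 0 -0.13; 0.95 0 0 0 0 0 -0.13; 0.95 0.25 -0.9 0 0 0 0; 0.95 0.25 -0.9 0 0 0 0; 0.95 0.26 -0.9 0 0 0 0; 0.95 0.26 -0.9 0 0 0 0; 0.95 0.26 -0.9 0 0 0 0; 0.95 0.26 -0.9 0 0 0 0; 0.95 0.26 -0.9 0 0 0 0; 0.95 0.26 -0.9 0 0 0 0; 0.95 0.26 -0.9 0 0 0 0; 0.95 0.26 -0.9 0 0 0 0; 0.95 0.26 -0.9 0 0 0 0; 0.95 0.26 -0.9 0.5 0 0 0; 0.95 0.26 -0.91 0.8 0 0 0; 0.95 0.26 -0.91 0.8 0 0 0; 0.95 0.26 -0.91 0.8 0 0 0; 0.95 0.25 -0.9 0.8 0 0 0; 0.95 0 0 0 0 0 0; 0.95 0 0 0 0 0 0")

```text
t: 49.7
tool_pos: [0.4228, 0.4143, 0.1223]
tool_rot: [[0.932, 0.362, -0.0], [0.362, -0.932, -0.001], [-0.001, 0.001, -1.0]]
force: [0.5, -0.4, 0.4]
gripper_width: 0.0811
```

```bash
python3 -c "
from h import *
st();rel(.4224,.4142,111.2,.041)"
```

```text
t 49.7 pos [0.4228 0.4143 0.1223] F [ 0.5 -0.4  0.4] w 0.0811
turn z rad 0.000 shift units [-0.01 -0.    3.25] q6 48
```

Emit:
play_rows(increments="0.95 0 0 0.7 0 0 0; 0.95 0 0 0.8 0 0 0; 0.95 0 0 0.8 0 0 0; 0.95 0 0 0.6 0 0 0; 0.95 0 0 0.25 0 0 0; 0.95 0 0 0 0 0 0; 0 0 0 0 0 0 0; 0 0 0 0 0 0 0; 0 0 0 0 0 0 0; 0 0 0 0 0 0 0; 0 0 0 0 0 0 0")

```text
t: 51.08
tool_pos: [0.4235, 0.415, 0.0451]
tool_rot: [[0.932, 0.362, 0.001], [0.362, -0.932, 0.001], [0.002, -0.001, -1.0]]
force: [0.1, -0.5, 6.3]
gripper_width: 0.0587
```

Emit:
play_rows(increments="0 0 0 -0.4 0 0 0; 0 0 0 -0.8 0 0 0; 0 0 0 -1 0 0 0; 0 0 0 -1 0 0 0; 0 0 0 -1 0 0 0; 0 0 0 -1 0 0 0; 0 0 0 -1 0 0 0; 0 0 0 -0.5 0 0 0; 0 0 0 0 0 0 0")

```text
t: 52.2
tool_pos: [0.4231, 0.4146, 0.2123]
tool_rot: [[0.932, 0.362, 0.001], [0.362, -0.932, 0.001], [0.001, -0.001, -1.0]]
force: [-0.6, 0.4, -1.8]
gripper_width: 0.0589
```

```bash
python3 -c "
from h import *
st();rel(.4565,.0408,96.3,.2)"
```

```text
t 52.2 pos [0.4231 0.4146 0.2123] F [-0.6  0.4 -1.8] w 0.0589
turn z rad 0.260 shift units [-0.31 15.01  0.47] q6 48
```

Emit:
play_rows(increments="0 0 0 0 0 0 0.13; 0 0 0 0 0 0 0.13; 0 -0.02 0.6 0 0 0 0; 0 -0.02 0.9 0 0 0 0; 0 -0.02 0.91 0 0 0 0; 0 -0.02 0.91 0 0 0 0; 0 -0.02 0.91 0 0 0 0; 0 -0.02 0.91 0 0 0 0; 0 -0.02 0.91 0 0 0 0; 0 -0.02 0.91 0 0 0 0; 0 -0.02 0.91 0 0 0 0; 0 -0.02 0.91 0 0 0 0; 0 -0.02 0.91 0 0 0 0; 0 -0.02 0.91 0 0 0 0; 0 -0.02 0.91 0 0 0 0; 0 0 0.91 0 0 0 0; 0 0 0.91 0 0 0 0; 0 0 0.91 0 0 0 0; 0 0 0.77 0 0 0 0; 0 0 0 0 0 0 0")

```text
t: 54.7
tool_pos: [0.4577, 0.0392, 0.2115]
tool_rot: [[0.994, 0.108, -0.0], [0.108, -0.994, -0.0], [-0.0, 0.0, -1.0]]
force: [0.0, -0.3, -1.6]
gripper_width: 0.0589
```

```bash
python3 -c "
from h import *
s=bot.observe();st();rel(.4577,.0408,96.3,.056+.046+.0451)
p=s['tool_pos'];z=p[2]-.0451
M={'scene':grab('scene','pics/scene10.png')}
print(fit(M,'tub',p[:2],6.3,z=z,pad=3))
c='scene';x0,y0=240,110
im=cv2.imread('pics/scene10.png')
im=cv2.resize(im[y0:y0+150,x0:x0+200],None,fx=4,fy=4,interpolation=cv2.INTER_CUBIC)
def dr(P,col):
  h=cv2.convexHull(np.float32((proj(c,P)-[x0,y0]+.5)*4));cv2.polylines(im,[np.int32(h)],True,col,1)
dr(pts(SH['tub'][0],[p[0]-.0012,p[1],6.3],z),(0,0,255))
for o in(.062,-.062): dr(pts(SH['tub'][0]+[0,o,0],(.4633,-.0208,6.3),.056),(0,200,0))
cv2.imwrite('pics/c10.png',im)
"
```

```text
t 54.7 pos [0.4577 0.0392 0.2115] F [ 0.  -0.3 -1.6] w 0.0589
turn z rad -0.002 shift units [ 0.01 -0.07  2.58] q6 67
(array([4.52397046e-01, 4.20018001e-02, 5.16216770e+01]), np.float64(280.64638387325533))
```

View pics/c10.png

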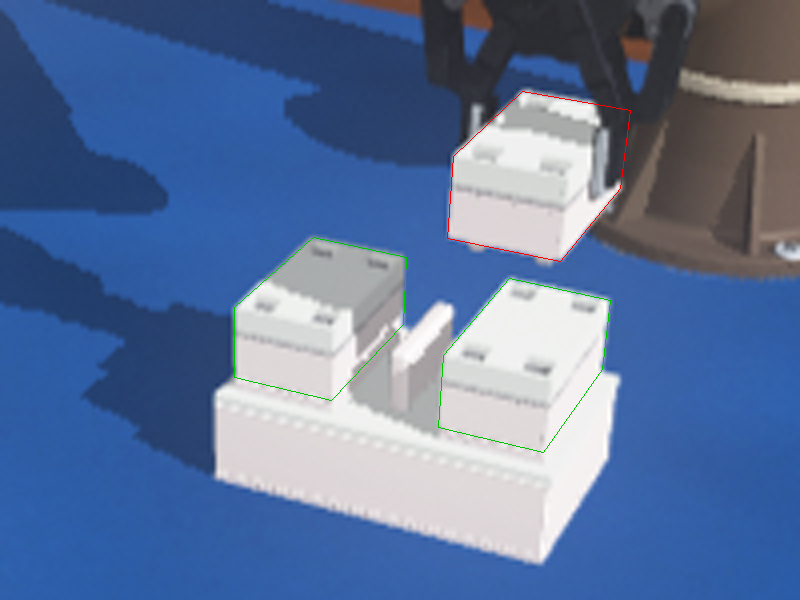

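Both seated tubs match their seated models exactly, and the held tub matches too. Lowering 2.58 units, with a small press at the end.

Emit:
play_rows(increments="0 0.01 -0.07 0.4 0 0 0; 0 0 0 0.5 0 0 0; 0 0 0 0.5 0 0 0; 0 0 0 0.4 0 0 0; 0 0 0 0.25 0 0 0; 0 0 0 0.15 0 0 0; 0 0 0 0.1 0 0 0; 0 0 0 0.08 0 0 0; 0 0 0 0.06 0 0 0; 0 0 0 0 0 0 0; 0 0 0 0 0 0 0")

```text
t: 56.12
tool_pos: [0.458, 0.0425, 0.1507]
tool_rot: [[0.994, 0.11, 0.0], [0.11, -0.994, 0.0], [0.0, -0.0, -1.0]]
force: [0.3, 0.4, -1.5]
gripper_width: 0.0588
```

Emit:
play_rows(increments="0 0 0.06 0 0 0 0; 0 0 0 0.05 0 0 0; 0 0 0 0.05 0 0 0; 0 0 0 0.05 0 0 0; 0 0 0 0.04 0 0 0; 0 0 0 0.03 0 0 0; 0 0 0 0 0 0 0; 0 0 0 0 0 0 0")

```text
t: 57.12
tool_pos: [0.4582, 0.0409, 0.1469]
tool_rot: [[0.994, 0.111, 0.001], [0.111, -0.994, -0.0], [0.001, 0.0, -1.0]]
force: [-9.4, 0.4, 21.4]
gripper_width: 0.0589
```

Contact came at z 0.1469, and 0.1471 was predicted, so it's seated. Releasing and retreating.

Emit:
play_rows(increments="0 0 0 -0.08 0 0 0; 0.85 0 0 0 0 0 0; 0.85 0 0 0 0 0 0; 0.85 0 0 0 0 0 0; 0.85 0 0 -0.3 0 0 0; 0.85 0 0 -0.7 0 0 0; 0.85 0 0 -1 0 0 0; 0.85 0 0 -1 0 0 0; 0.85 0 0 -1 0 0 0; 0.85 0 0 -0.3 0 0 0; 0.85 0 -1 0 0 0 0; 0.85 0 -1 0 0 0 0; 0.85 0 -1 0 0 0 0; 0.85 0 -1 0 0 0 0; 0.85 0 -1 0 0 0 0; 0.85 0 -1 0 0 0 0; 0.85 0 -1 0 0 0 0; 0.85 0 -1 0 0 0 0; 0.85 0 0 0 0 0 0; 0.85 0 0 0 0 0 0")

```text
t: 59.62
tool_pos: [0.4358, 0.2394, 0.2541]
tool_rot: [[0.994, 0.11, -0.001], [0.11, -0.994, -0.001], [-0.001, 0.001, -1.0]]
force: [-0.2, 0.2, 0.1]
gripper_width: 0.0727
```

```bash
python3 -c "
from h import *
st()
for c in('scene','top'): grab(c,'pics/%s11.png'%c)
out=[]
for c,x0,y0 in(('scene',260,110),('top',250,230)):
  im=cv2.imread('pics/%s11.png'%c)
  im=cv2.resize(im[y0:y0+150,x0:x0+150],None,fx=4,fy=4,interpolation=cv2.INTER_CUBIC)
  def dr(P,col):
    h=cv2.convexHull(np.float32((proj(c,P)-[x0,y0]+.5)*4));cv2.polylines(im,[np.int32(h)],True,col,1)
  for o,z in((.062,.102),(.062,.056),(-.062,.056)): dr(pts(SH['tub'][0]+[0,o,0],(.4633,-.0208,6.3),z),(0,200,0))
  out.append(im)
cv2.imwrite('pics/c11.png',cv2.resize(np.hstack(out),(800,400),interpolation=cv2.INTER_AREA))
for n in('cream','mug'):print(n,[(d['uv'],d['conf']) for d in bot.place_of('scene',n)][:1])
"
```

```text
t 59.625 pos [0.4358 0.2394 0.2541] F [-0.2  0.2  0.1] w 0.0727
cream [([375.2, 347.6], 0.57)]
mug [([162.6, 226.7], 0.68)]
```

View pics/c11.png

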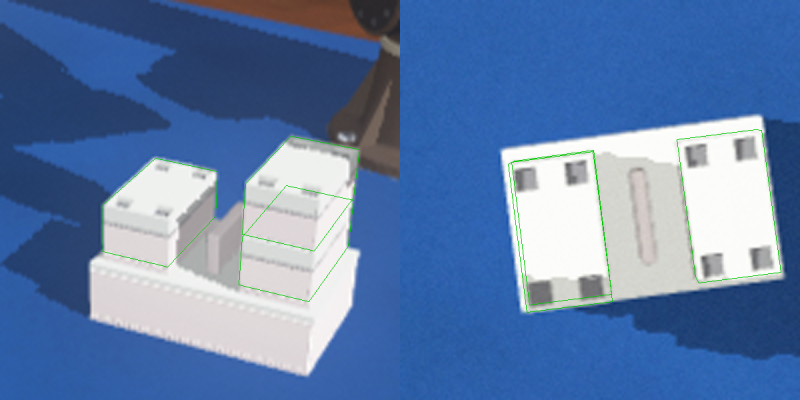

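View pics/top11.png

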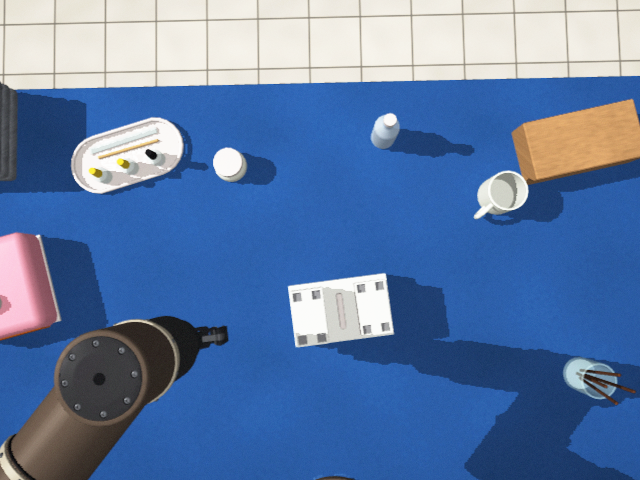

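```bash
python3 -c "
from station import bot
print(bot.finish_job())"
```

```text
the job is handed in; nothing more can be done
None
```

The nail kit is packed and the job was handed in at about 60 s of robot time, well inside the 210 s limit.

**What I did:** There were two buffer blocks and three tubs. I laid both blocks in the carry box and put the lid on. One tub went in nest_b and two are stacked in nest_a. One tub was knocked a few centimetres aside during the run, so I measured it again before picking it up.

**Last checks:**
- **Lid and tubs:** The lid and all three tubs stopped within 0.2 mm of the heights expected when fully seated. In the final pictures the tubs match their seated outlines in both cameras, and the lid looks flush all round.
- **Cream and mug:** They stand where they were, within about 2 pixels of the first pictures.
- **Checks that failed or disagreed:** Checking the nests by their dark recess spots was too noisy to use. The outline fits of the lid and of two tubs failed while the gripper or box was behind them. For those I relied on overlays, arm position and contact force.

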